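Draw the sprung dosing rod of the diluent pot to its mark and hold

TASK

Take the blue domed lid off the white diluent pot, lower it (do not drop it) upright onto the middle of the white square mat and let go of it. Then pull the spring-loaded dosing rod up out of its sleeve by its green grip until the orange band on the rod is at the mouth of the sleeve, and finish while still holding it there, because the spring draws it back. Leave the shells and the other things on the bench where they are.

Things in the scene. Friction and masses are not known exactly. Their poses are not given: they have to be found in the camera images.
- pot: white round pot fixed to the bench, 150 mm outside diameter, 120 mm high, wall 6 mm, on the left or the right side of the bench, with the mat on the other side. Origin: centre of its underside, on the bench; z up. A dark steel sleeve (22 mm, collar 28 mm across) stands on its axis, its mouth 115 mm above the bench; around the sleeve a grey deck closes the pot 96 mm above the bench
- lid: loose blue domed lid, hollow, 158 mm diameter, resting flat on the pot's rim at the start, not fastened; about 0.22 kg (0.15 to 0.3). Origin: centre of its lower edge; z up. Dome top 45 mm above the origin; on it a black upright cylindrical knob 32 mm across, from 54 to 84 mm above the origin, on a thinner neck. It covers the green grip, so it must rise at least 35 mm before it moves sideways
- mat: white square mat fixed to the bench, 220 x 220 x 4 mm. Origin: centre of its underside, on the bench; z up
- grip: green grip bar on top of the dosing rod, under the lid at the start: 60 mm long along its x, 16 mm wide along its y, 18 mm high. Origin: centre of the bar, 140 mm above the bench when the rod is in (20 mm above the rim) and higher by the rod's joint value; x turns with the pot. The 12 mm rod hangs below its middle
- rod (a joint): how far the dosing rod is pulled straight up out of its sleeve, m: 0 fully in, 0.100 at its upper stop. The orange band on the rod is 12 mm high and hidden in the sleeve at the start; its middle is at the sleeve's mouth at 0.075. A spring pulls the rod down: about 5 N at 0, 12.5 N at the mark, and it returns if let go
- shell_a: loose scallop half-shell, dished, 80 mm across, 16 mm high, lying on the bench between pot and mat. Origin: on the bench under it; a bystander
- shell_b: second such shell, also between pot and mat. Origin: on the bench under it; a bystander
- shell_c: third such shell, far to the left. Origin: on the bench under it; a bystander
- jar: small closed sample jar with red cap, 54 mm across, 75 mm high, beyond the two middle shells. Origin: on the bench under it; a bystander
- bottle: closed amber bottle, 66 mm across, 160 mm high, far to the right. Origin: on the bench under it; a bystander
- spatula: steel spatula lying flat far to the right, 180 mm long. Origin: on the bench under it; a bystander
- beaker: empty clear beaker, 70 mm across, 80 mm high, far to the left. Origin: on the bench under it; a bystander
There are look-alikes about, which are no part of the job. What is shaped like the lid but yellow is not meant. Leave any yellow look-alike of the pot alone.

How it is judged (in metres and radians):
On the way, in this order (a step that is already met when the one before it is completed fails the run):
1. the lid is lifted clear of the pot in the fingers (contact force between the fingers and lid above 1 N and height (world z) of lid above 0.15 m and contact force between lid and pot below 0.1 N), for 0.1 s.
2. the lid is brought right down to the mat while still held (contact force between the fingers and lid above 0.5 N and horizontal distance between lid and mat below 0.055 m and z of lid in the frame of mat below 0.018 m), for 0.05 s.
3. the lid stands upright on the mat, let go (horizontal distance between lid and mat below 0.055 m and z of lid in the frame of mat below 0.012 m and angle between lid's own z axis and vertical below 0.1 rad and contact force between each of the arm, the fingers and lid below 0.1 N and linear speed of lid below 0.02 m/s), for 0.2 s.
4. the rod is held by its grip with the orange band at the sleeve's mouth (value of joint rod between 0.067 and 0.083 m and contact force between the fingers and grip above 3 N), for 0.5 s.
At the end, for the whole second after the job is handed in: The lid stands let go and upright (within 0.1 rad) on the mat, its centre within 55 mm of the mat's centre; the fingers hold the grip (over 3 N) with the rod pulled out 67 to 83 mm (mark at 75 mm) and still (all of step 3 and all of step 4 and velocity of joint rod between -0.02 and 0.02 m/s); the arm keeps its last pose, push and grip.
It fails at once if a bystander (shell, jar, bottle, spatula, beaker) is moved by more than 30 mm (distance of any of shell_a, shell_b, shell_c, jar, bottle, spatula, beaker from where it was at the start of the episode above 0.03 m).
It also fails if it takes over 56 s, if anything falls off the work surface, if the arm or the gripper's body presses on something with over 40 N, if the wrist force passes 120 N, or if a joint passes its speed limit or range.

ROBOT

A 6-joint arm with a two-finger parallel gripper is mounted at the origin on the work surface. World frame = base frame: x ahead of the robot, y to its left, z up, the work surface at z = 0. Lengths are in mm, angles in rad, forces in N, time in s.
With the tool pointing down it reaches from about 275 to 750 mm from the base axis. Payload 10.2 kg.
Tool frame: the origin (TCP) lies on the front face of the gripper's body, between the roots of the fingers; the fingertips stand 73 mm ahead of it and the grasp point (between the pads) lies 54 mm ahead of it; z points along the fingers, y is the line along which they close (so a half turn about z gives the same grasp; the last joint's range is limited). The gripper opens to 85 mm and grips with 20 to 120 N. Pads are 22 mm wide; open, the fingers measure 114 mm over their backs; the gripper's body (76 mm by 85 mm) begins 54 mm behind the grasp point. The pads swing forward as they close: fully open they stand 13 mm farther back than shut.
Start: joints at [-1.382, 0.313, 1.498, -0, 1.331, -0.223], TCP at [210.125, -481.123, 303.894] pointing down, gripper open.
Joint ranges: [-2.94, 2.94], [-0.97, 2.17], [0.19, 2.56], [-1.23, 4.37], [0.02, 3.11], [-2.88, 2.88]. Speed limits (rad/s): [2.39, 2.39, 3.01, 3.14, 3.14, 3.14].

INTERFACE

Orientations are given as a unit quaternion [w, x, y, z].
In Python, from rig import * gives the robot as it stands.
- The arm moves only by the tool step_arm, never from a script. Its argument "plan" is a list of rows, each an object with "offset": the shift along the tool's x, y, z in cm, a list of three; "rot": the turn, a rotation vector about the tool's x, y, z in degrees, a list of three; "gripper": the finger opening in cm, from 0 to 8.54. In form: [{"offset": [x, y, z], "rot": [wx, wy, wz], "gripper": gripper}, ...]. A call has 1 to 12 rows; each row is the pose to reach, as a shift and turn from the pose commanded when the call began, along the tool's axes at that moment; what a row does not reach only later rows make up. A row lasts 1/10 s, in which the tool goes at most 50 mm and 8.59 degrees, less where a joint would pass 70% of its speed; a pose out of reach is approached as far as the arm can. A call with a gripper value outside its range is refused whole. The fingers move at their own pace and stop on an object; "squeeze" is the grip in N (left out, the last holds). Time passes only in rows, so rows that repeat a pose let the fingers close. It gives the time, the measured TCP pose, the force, the opening and the grip force at its end, in the units of the state.
- sense(): the state, without advancing time (a new reading comes with each control period).
- capture(name): name is "scene" or "side" or "wrist"; returns a dict with "color" (400x640x3 uint8, red, green, blue), "depth" (400x640 float32, mm along the optical axis (not along the pixel's ray), 0 where there is no reading), "vertical_fov" (degrees; the focal length in pixels is half the picture's height over the tangent of half this angle, whatever the lens; pixels are square), "cx", "cy" (the principal point, pixels), "rvec" (rotation vector, rad) and "tvec" (3), from world to camera coordinates, as OpenCV has them; the wrist camera has in their place "mount" (4x4, takes a point from camera to tool coordinates, whose origin is the TCP and whose axes are the flange's). Camera axes: x right, y down, z forward; pixel columns grow to the right and rows downward; lengths in mm; the calibration is good to about 2 mm. A picture is of the moment at which its call begins: read the wrist's pose just before it.
- finish_job(): hands the job in; it is judged then, once.
The state is a dict: "time_s": time; "joints": joint angles; "dq": joint speeds; "tau": joint torques, N m; "eef_pos": TCP position; "ee_rot": TCP orientation; "force": force on the tool from outside, world axes, zero at the start; "wrist_torque": the same for the moment, N m; "grip_width": opening from 0.0 (shut) to 1.0 (fully open); "grip_force": force on a finger pad.
Only numpy, scipy, OpenCV 4.12 (cv2) and the standard library are available. Lean on these libraries where they do the work, as an engineer would, in place of code of your own. Each camera call takes 0.05 s, during which the arm holds its last target. There are 200 camera calls.

## Working session

There is one attempt and no reset: what is moved stays moved. The work goes in short steps, Python scripts to look and compute and a tool call to move; the robot and the scene stay as the last step left them, time stands still between calls to the robot, and variables do not carry over. Pictures are saved under pics/ and viewed, at most 10 in all, crops included, and the job is handed in when it is done.

Besides the shell and the picture viewer there is one more tool, called after "Call:" as a command line: name --argument value ..., lists and objects as JSON in quotes. step_arm: Moves the arm, as the interface text tells. Its arguments: {"type":"object","properties":{"plan":{"type":"array"},"squeeze":{"type":"number"}},"required":["plan"]}

```bash
mkdir -p pics
cat > h.py <<'E'
from rig import *
import numpy as np, cv2
from scipy.spatial.transform import Rotation as R
def cam(c):
    f=200/np.tan(np.radians(c["vertical_fov"])/2)
    return f
def world_cloud(c,pose=None):
    f=cam(c);d=c["depth"];v,u=np.mgrid[0:400,0:640]
    p=np.stack([(u-c["cx"])*d/f,(v-c["cy"])*d/f,d],-1)
    if "rvec" in c:
        Rm=cv2.Rodrigues(np.array(c["rvec"],float))[0];return (p-np.array(c["tvec"]).ravel())@Rm
    M=np.array(c["mount"]);p=p@M[:3,:3].T+M[:3,3]
    q=pose["ee_rot"];r=R.from_quat([q[1],q[2],q[3],q[0]])
    return p@r.as_matrix().T+np.array(pose["eef_pos"])
E
python3 - <<'E'
from h import *
s=sense();print(s)
for n in("scene","side"):
    c=capture(n);cv2.imwrite(f"pics/{n}0.png",c["color"][...,::-1]);np.savez(f"{n}0.npz",**c)
    print(n,c["vertical_fov"],c["cx"],c["cy"],c["rvec"],c["tvec"])
E
```

```text
{'time_s': 0.0, 'joints': array([-1.38243772e+00,  3.13434307e-01,  1.49846918e+00,  2.73109184e-05,
        1.33099202e+00, -2.23387766e-01]), 'dq': array([-0.00100131, -0.00011474,  0.00058064,  0.00062682, -0.00019563,
       -0.00166884]), 'tau': array([-6.28412290e-04, -4.12265074e+01, -2.59745693e+01, -2.49505629e-04,
        4.13007976e-03, -5.33282858e-06]), 'eef_pos': array([ 210.07626273, -480.94699048,  303.33096367]), 'ee_rot': array([-6.51093875e-04,  9.78883316e-01,  2.04418757e-01,  2.46694228e-05]), 'force': array([0.64324277, 1.1131976 , 0.31485567]), 'wrist_torque': array([-0.05464872,  0.06267499,  0.00112723]), 'grip_force': 0.0, 'grip_width': 0.99893218519822}
scene 45.49847048838659 315.49032671654953 198.1723937453814 [ 1.53166767  2.18479316 -0.74884424] [ 247.33568273 -294.55172594 2201.39486052]
side 47.31371241547857 319.24615023255916 196.5054951068104 [ 0.70111901 -2.72535778  1.00778881] [ 431.78484495  310.07480305 1299.85471963]
```

View pics/scene0.png

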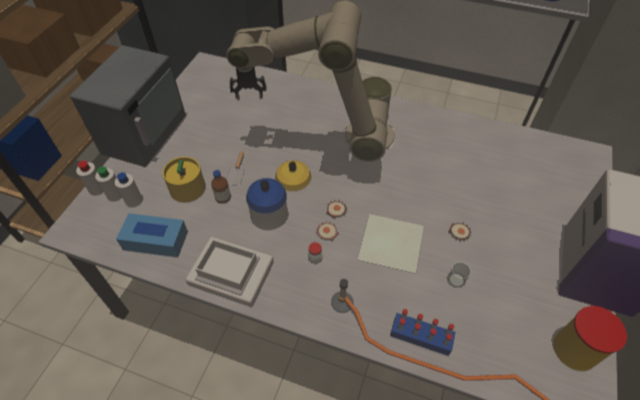

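View pics/side0.png

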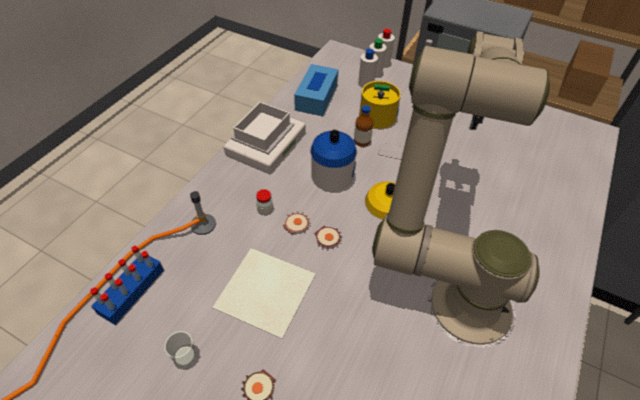

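The scene view shows these candidates:
- Blue domed lid on the white pot at (266,195). This matches the description.
- Yellow lid on the bench at (293,175), a look-alike.
- Yellow pot with a green grip at (183,178), a look-alike.
- Blue boxes at (152,235) and (423,332), not the lid.

The mat is at (391,243). The shells are at (336,208), (327,231) and (460,231), and the jar is at (315,252). The side view agrees: lid at (334,150), mat at (265,291). I choose the blue lid at (266,195) and will check it in a crop.

Run:
```python
from h import *
for n,(lu,lv),(mu,mv) in(("scene",(266,195),(391,243)),("side",(334,150),(265,291))):
    c=dict(np.load(f"{n}0.npz"));W=world_cloud(c);rgb=c["color"];hsv=cv2.cvtColor(rgb,cv2.COLOR_RGB2HSV)
    v,u=np.mgrid[0:400,0:640]
    b=(np.hypot(u-lu,v-lv)<45)&(abs(hsv[...,0].astype(int)-113)<12)&(hsv[...,1]>130)&(c["depth"]>0)
    P=W[b];print(n,"blue",len(P),np.percentile(P,[1,50,99],axis=0).round(0).tolist())
    # dome sphere fit: points above rim
    Q=P[(P[:,2]>128)&(P[:,2]<168)];A=np.c_[2*Q,np.ones(len(Q))];x=np.linalg.lstsq(A,(Q**2).sum(1),rcond=None)[0]
    print(" sphere c",x[:3].round(1),"r",np.sqrt(x[3]+x[:3]@x[:3]).round(1))
    k=(np.hypot(u-lu,v-lv)<45)&(W[...,2]>176)&(W[...,2]<230)&(c["depth"]>0)
    K=W[k];print(" knob",len(K),np.percentile(K,[2,50,98],axis=0).round(0).tolist())
    w=((np.hypot(u-mu,v-mv)<75)&(hsv[...,0]<45)&(hsv[...,0]>18)&(hsv[...,1]>25)&(hsv[...,2]>150)).astype(np.uint8)
    N,l,st,ce=cv2.connectedComponentsWithStats(w);i=l[mv,mu];m=l==i
    h=cv2.approxPolyDP(cv2.convexHull(np.argwhere(m)[:,::-1].astype(np.int32)),6,True).reshape(-1,2)
    f=cam(c);Rm=cv2.Rodrigues(c["rvec"])[0];o=-Rm.T@c["tvec"].ravel()
    def ray(p,z):
        d=Rm.T@np.array([(p[0]-c["cx"])/f,(p[1]-c["cy"])/f,1]);return (o+d*(z-o[2])/d[2])[:2]
    H=np.array([ray(p,4) for p in h]);print(" mat",m.sum(),h.tolist(),H.round(0).tolist(),H.mean(0).round(1), W[m].mean(0).round(1))
    pts=dict(scene=[("shA",336,208,8),("shB",327,231,8),("shC",460,231,8),("jarcap",315,247,75),("ylid",293,180,30),("bottle",217,174,160)],side=[("shA",329,237,8),("shB",297,223,8),("jarcap",264,196,75),("ylid",385,200,20),("bottle",366,112,160)])[n]
    print({a:ray((x,y),z).round(0).tolist() for a,x,y,z in pts})
c=np.load("side0.npz")["color"][100:220,260:440,::-1];cv2.imwrite("pics/crop.png",cv2.resize(c,None,fx=4,fy=4,interpolation=2))
```

```text
scene blue 28 [[536.0, -296.0, 159.0], [584.0, -277.0, 165.0], [607.0, -218.0, 170.0]]
 sphere c [ 571.7 -260.5  160.8] r 32.8
 knob 82 [[566.0, -265.0, 176.0], [586.0, -251.0, 199.0], [596.0, -239.0, 207.0]]
 mat 2661 [[422, 226], [415, 271], [358, 258], [369, 215]] [[424.0, 339.0], [631.0, 357.0], [650.0, 144.0], [444.0, 127.0]] [537.4 241.7] [548.8 244.6  16.9]
{'shA': [459.0, -8.0], 'shB': [577.0, -5.0], 'shC': [400.0, 483.0], 'jarcap': [701.0, -10.0], 'ylid': [397.0, -219.0], 'bottle': [568.0, -462.0]}
side blue 1251 [[505.0, -523.0, 17.0], [564.0, -224.0, 157.0], [776.0, -178.0, 191.0]]
 sphere c [ 576.  -250.2   89.2] r 85.9
 knob 108 [[562.0, -266.0, 178.0], [575.0, -246.0, 199.0], [591.0, -237.0, 206.0]]
 mat 5193 [[314, 273], [281, 337], [213, 307], [251, 248]] [[440.0, 127.0], [423.0, 342.0], [635.0, 360.0], [653.0, 144.0]] [537.6 243. ] [533.4 250.    8.1]
{'shA': [461.0, -8.0], 'shB': [576.0, -6.0], 'jarcap': [695.0, -5.0], 'ylid': [364.0, -225.0], 'bottle': [550.0, -446.0]}
```

View pics/crop.png

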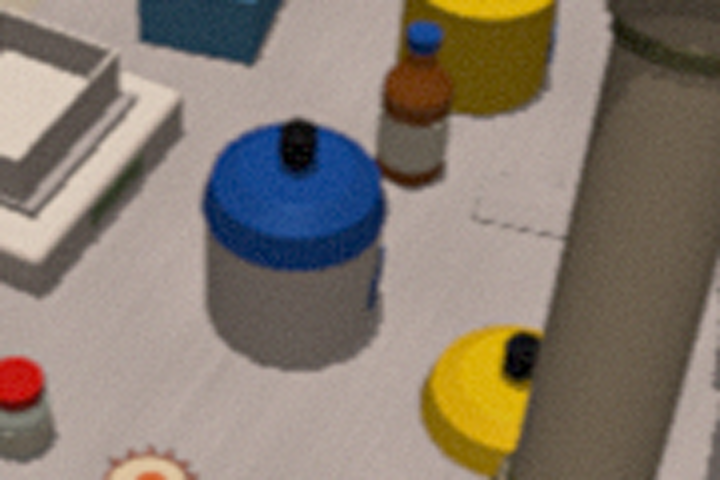

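The crop confirms it: blue dome with a black knob on the white pot. The knob is at crop (298,145), which is side pixel (334,136). Next I move above it.

Call:
step_arm --plan '[{"offset": [10.0,-1.5,-1],"rot": [0,0,0],"gripper": 8.5},{"offset": [20.0,-3.0,-2],"rot": [0,0,0],"gripper": 8.5},{"offset": [30.0,-4.5,-2],"rot": [0,0,0],"gripper": 8.5},{"offset": [42.7,-6.4,-2],"rot": [0,0,0],"gripper": 8.5},{"offset": [42.7,-6.4,-2],"rot": [0,0,0],"gripper": 8.5},{"offset": [42.7,-6.4,-2],"rot": [0,0,0],"gripper": 8.5},{"offset": [42.7,-6.4,-2],"rot": [0,0,0],"gripper": 8.5},{"offset": [42.7,-6.4,-2],"rot": [0,0,0],"gripper": 8.5},{"offset": [42.7,-6.4,-2],"rot": [0,0,0],"gripper": 8.5},{"offset": [42.7,-6.4,-2],"rot": [0,0,0],"gripper": 8.5},{"offset": [42.7,-6.4,-2],"rot": [0,0,0],"gripper": 8.5},{"offset": [42.7,-6.4,-2],"rot": [0,0,0],"gripper": 8.5}]'

```text
time_s: 1.3
eef_pos: [575.2, -252.2, 323.7]
ee_rot: [-0.0, 0.979, 0.204, -0.0]
force: [-0.3, 0.3, -0.2]
grip_width: 0.995
grip_force: 0.0
```

```bash
cat >> h.py <<'E'
def axes(s):
    q=s["ee_rot"];return R.from_quat([q[1],q[2],q[3],q[0]]).as_matrix()
def rays(c,pts,z,s=None):
    f=cam(c)
    if "rvec" in c:
        Rm=cv2.Rodrigues(np.array(c["rvec"],float))[0].T;o=-Rm@np.array(c["tvec"]).ravel()
    else:
        M=np.array(c["mount"]);A=axes(s);Rm=A@M[:3,:3];o=A@M[:3,3]+np.array(s["eef_pos"])
    d=np.array([[(p[0]-c["cx"])/f,(p[1]-c["cy"])/f,1] for p in pts])@Rm.T
    return (o+d*((z-o[2])/d[:,2:]))[:,:2]
E
python3 - <<'E'
from h import *
s=sense();print(s["time_s"],s["eef_pos"],s["joints"].round(2),axes(s).round(3).tolist())
c=capture("wrist");W=world_cloud(c,s);rgb=c["color"];cv2.imwrite("pics/w1.png",rgb[...,::-1])
hsv=cv2.cvtColor(rgb,cv2.COLOR_RGB2HSV)
k=(W[...,2]>172)&(W[...,2]<212)&(c["depth"]>0)&(rgb.max(2)<70)
print(k.sum(),W[k].mean(0),W[k].min(0),W[k].max(0))
t=k&(W[...,2]>199);p=np.argwhere(t)[:,::-1];(cc,r)=cv2.minEnclosingCircle(p.astype(np.float32));print("top",t.sum(),cc,r,rays(c,[cc,p.mean(0)],204,s).round(1).tolist())
for n in("scene","side"):
    d=dict(np.load(n+"0.npz"));px={"scene":(266,186),"side":(334,136)}[n];v,u=np.mgrid[0:400,0:640]
    m=(d["color"].max(2)<45)&(np.hypot(u-px[0],v-px[1])<11);p=np.argwhere(m)[:,::-1].mean(0);print(n,m.sum(),p,rays(d,[p],190).round(1))
E
```

```text
1.3 [ 575.16367216 -252.194516    323.71871249] [-0.6   0.54  1.12 -0.    1.49  0.56] [[0.917, 0.399, -0.001], [0.399, -0.917, 0.0], [-0.001, -0.0, -1.0]]
1730 [ 582.10645935 -254.71232164  200.93431896] [ 564.08115888 -271.92553513  176.67354664] [ 594.82986674 -240.32321679  206.01270664]
top 1422 (323.6296691894531, 220.14553833007812) 21.832252502441406 [[580.6, -255.4], [580.4, -255.5]]
scene 1 [265. 188.] [[ 590.4 -246.4]]
side 86 [334.03488372 135.93023256] [[ 576.8 -250.4]]
```

View pics/w1.png

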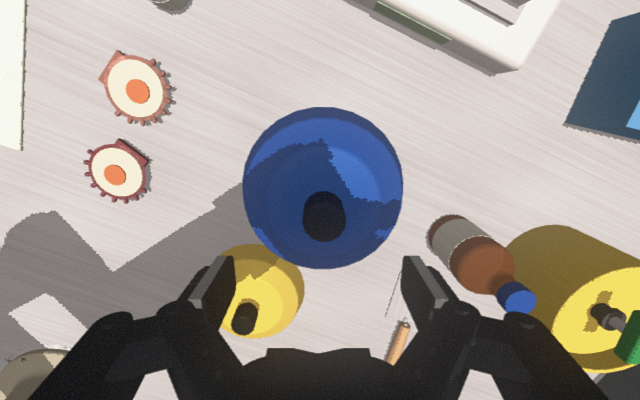

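The wrist view shows the knob at (324,218) and puts it at about (579.5,-254). The shells are at (137,90) and (117,172). I descend and grip.

Call:
step_arm --plan '[{"offset": [0.32,0.34,2.5],"rot": [0,0,0],"gripper": 8.5},{"offset": [0.32,0.34,5],"rot": [0,0,0],"gripper": 8.5},{"offset": [0.32,0.34,7.0],"rot": [0,0,0],"gripper": 8.5},{"offset": [0.32,0.34,7.7],"rot": [0,0,0],"gripper": 8.5},{"offset": [0.32,0.34,7.7],"rot": [0,0,0],"gripper": 8.5},{"offset": [0.32,0.34,7.7],"rot": [0,0,0],"gripper": 2},{"offset": [0.32,0.34,7.7],"rot": [0,0,0],"gripper": 2},{"offset": [0.32,0.34,7.7],"rot": [0,0,0],"gripper": 2},{"offset": [0.32,0.34,7.7],"rot": [0,0,0],"gripper": 2},{"offset": [0.32,0.34,7.7],"rot": [0,0,0],"gripper": 2},{"offset": [0.32,0.34,7.7],"rot": [0,0,0],"gripper": 2},{"offset": [0.32,0.34,7.7],"rot": [0,0,0],"gripper": 2}]' --squeeze 50

```text
time_s: 2.55
eef_pos: [580.3, -253.5, 247.8]
ee_rot: [0.001, 0.979, 0.205, 0.001]
force: [-0.9, -0.5, 5.0]
grip_width: 0.362
grip_force: 49.7
```

Call:
step_arm --plan '[{"offset": [0,0,-1],"rot": [0,0,0],"gripper": 2},{"offset": [0,0,-2],"rot": [0,0,0],"gripper": 2},{"offset": [0,0,-3.5],"rot": [0,0,0],"gripper": 2},{"offset": [0,0,-5],"rot": [0,0,0],"gripper": 2},{"offset": [0,0,-6.5],"rot": [0,0,0],"gripper": 2},{"offset": [0,0,-8],"rot": [0,0,0],"gripper": 2},{"offset": [0,0,-8],"rot": [0,0,0],"gripper": 2},{"offset": [0,0,-8],"rot": [0,0,0],"gripper": 2},{"offset": [0,0,-8],"rot": [0,0,0],"gripper": 2}]'

```text
time_s: 3.45
eef_pos: [579.9, -253.3, 325.8]
ee_rot: [-0.001, 0.979, 0.204, -0.001]
force: [-0.2, -0.5, -3.9]
grip_width: 0.36
grip_force: 49.8
```

Run:
```python
from h import *
s=sense();print(s["time_s"],s["eef_pos"],s["force"],s["grip_width"],s["joints"].round(2))
A=axes(s);print((A.T@(np.array([537.5,242.5,s["eef_pos"][2]])-s["eef_pos"])).round(1))
c=capture("side");cv2.imwrite("pics/s2.png",cv2.resize(c["color"][40:280,200:520,::-1],None,fx=2,fy=2))
```

```text
3.45 [ 579.93551108 -253.29465498  325.82994861] [-0.18552077 -0.54934092 -3.90461093] 0.35997849769310986 [-0.6   0.55  1.09  0.    1.5   0.56]
[ 159.5 -471.3    0.6]
```

View pics/s2.png

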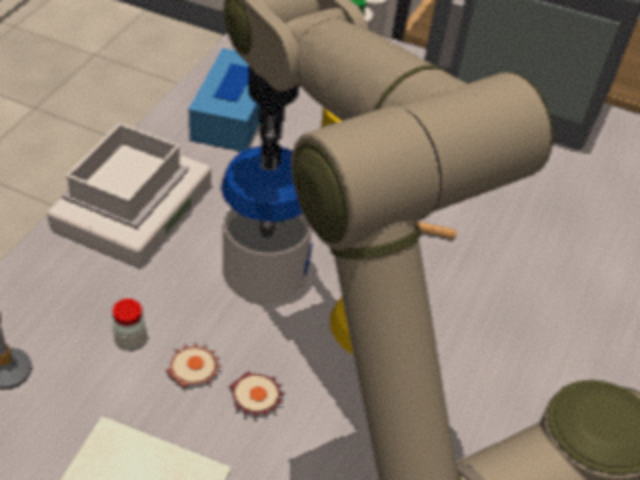

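The lid is held level above the open pot at crop (265,185), with the rod visible below it. Carrying it to the mat.

Call:
step_arm --plan '[{"offset": [0.7,-2,0],"rot": [0,0,0],"gripper": 2},{"offset": [2.0,-6,0],"rot": [0,0,0],"gripper": 2},{"offset": [3.5,-10.3,0],"rot": [0,0,0],"gripper": 2},{"offset": [5.0,-14.7,0],"rot": [0,0,0],"gripper": 2},{"offset": [6.5,-19.1,0],"rot": [0,0,0],"gripper": 2},{"offset": [8,-23.5,0],"rot": [0,0,0],"gripper": 2},{"offset": [9.5,-28,0],"rot": [0,0,0],"gripper": 2},{"offset": [11,-32.4,0],"rot": [0,0,0],"gripper": 2},{"offset": [12.5,-36.8,0],"rot": [0,0,0],"gripper": 2},{"offset": [14,-41.2,0],"rot": [0,0,0],"gripper": 2},{"offset": [15.3,-45,0],"rot": [0,0,0],"gripper": 2},{"offset": [16,-47.1,0],"rot": [0,0,0],"gripper": 2}]'

```text
time_s: 4.7
eef_pos: [537.3, 245.2, 326.3]
ee_rot: [-0.0, 0.979, 0.206, -0.0]
force: [0.5, -1.5, -2.7]
grip_width: 0.361
grip_force: 50.1
```

Run:
```python
from h import *
s=sense();print(s["time_s"],s["eef_pos"],s["force"],s["grip_width"],s["joints"].round(2))
A=axes(s);print((A.T@(np.array([537.5,242.5,s["eef_pos"][2]])-s["eef_pos"])).round(1))
# find the grip
for n in("scene","side"):
    c=capture(n);np.savez(n+"3.npz",**c);rgb=c["color"];hsv=cv2.cvtColor(rgb,cv2.COLOR_RGB2HSV)
    W=world_cloud(c);g=(abs(hsv[...,0].astype(int)-60)<20)&(hsv[...,1]>110)&(hsv[...,2]>40)
    N,l,st,ce=cv2.connectedComponentsWithStats(g.astype(np.uint8))
    for i in range(1,N):
        if st[i,4]>5:
            m=l==i;p=np.argwhere(m)[:,::-1];r=cv2.minAreaRect(p.astype(np.float32))
            b=cv2.boxPoints(r);print(n,st[i],ce[i].round(1),"z140:",rays(c,[ce[i]],142)[0].round(1),"box",r[1],rays(c,b,148).round(0).tolist())
c=dict(np.load("scene3.npz"));cv2.imwrite("pics/s3.png",cv2.resize(c["color"][140:290,200:440,::-1],None,fx=3,fy=3))
```

```text
4.7 [537.28189872 245.18264608 326.27826535] [ 0.50674084 -1.52877334 -2.71856707] 0.360812515220098 [0.23 0.45 1.25 0.   1.45 1.39]
[-0.9  2.5 -0. ]
scene [177 161   5  10  21] [179.2 165.6] z140: [ 567.1 -633.2] box (2.425356149673462, 9.701424598693848) [[595.0, -627.0], [548.0, -643.0], [547.0, -633.0], [594.0, -617.0]]
scene [ 98 167   8   7  40] [101.4 169.9] z140: [ 691.4 -911.6] box (6.363961219787598, 6.363960266113281) [[702.0, -922.0], [676.0, -920.0], [690.0, -889.0], [715.0, -892.0]]
side [375  39   8   9  58] [378.   42.8] z140: [ 703.9 -905.5] box (8.0, 7.0) [[723.0, -917.0], [698.0, -932.0], [673.0, -875.0], [698.0, -860.0]]
side [374  84  16   6  71] [381.5  86.7] z140: [ 569.3 -631.7] box (15.124565124511719, 4.676674842834473) [[588.0, -600.0], [598.0, -627.0], [545.0, -647.0], [535.0, -619.0]]
side [325 143  18   6  83] [333.1 145.8] z140: [ 580.  -254.3] box (5.0, 17.0) [[607.0, -247.0], [558.0, -275.0], [547.0, -254.0], [596.0, -226.0]]
```

View pics/s3.png

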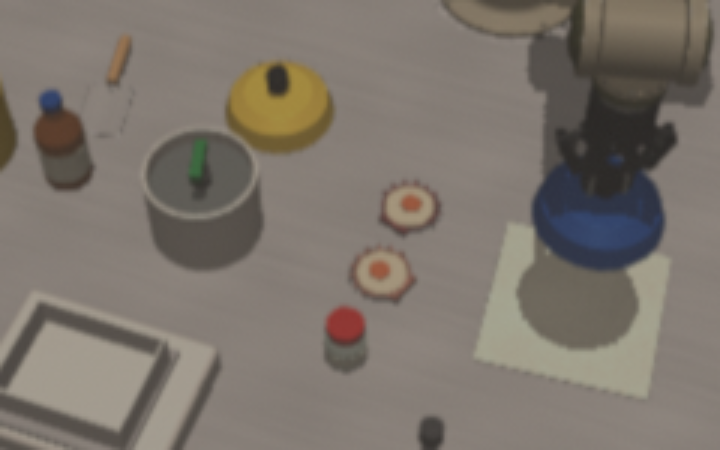

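The open pot shows the green grip at crop (197,160), close to (580,-254). The lid hangs over the mat at crop (600,215). Lowering it now.

Call:
step_arm --plan '[{"offset": [0,0.2,3],"rot": [0,0,0],"gripper": 2},{"offset": [0,0.2,7],"rot": [0,0,0],"gripper": 2},{"offset": [0,0.2,11],"rot": [0,0,0],"gripper": 2},{"offset": [0,0.2,14],"rot": [0,0,0],"gripper": 2},{"offset": [0,0.2,16.5],"rot": [0,0,0],"gripper": 2},{"offset": [0,0.2,17.5],"rot": [0,0,0],"gripper": 2},{"offset": [0,0.2,18.2],"rot": [0,0,0],"gripper": 2},{"offset": [0,0.2,18.8],"rot": [0,0,0],"gripper": 2},{"offset": [0,0.2,19.2],"rot": [0,0,0],"gripper": 2},{"offset": [0,0.2,19.3],"rot": [0,0,0],"gripper": 2},{"offset": [0,0.2,19.3],"rot": [0,0,0],"gripper": 2},{"offset": [0,0.2,19.3],"rot": [0,0,0],"gripper": 2}]'

```text
time_s: 6.0
eef_pos: [539.2, 240.5, 134.4]
ee_rot: [-0.0, 0.979, 0.204, 0.0]
force: [0.2, -0.6, -2.4]
grip_width: 0.361
grip_force: 50.2
```

Call:
step_arm --plan '[{"offset": [0,0,0.1],"rot": [0,0,0],"gripper": 2},{"offset": [0,0,0.2],"rot": [0,0,0],"gripper": 2},{"offset": [0,0,0.25],"rot": [0,0,0],"gripper": 2},{"offset": [0,0,0.25],"rot": [0,0,0],"gripper": 2},{"offset": [0,0,0.25],"rot": [0,0,0],"gripper": 2}]'

```text
time_s: 6.5
eef_pos: [539.0, 240.5, 131.8]
ee_rot: [-0.0, 0.979, 0.204, 0.0]
force: [-2.9, -0.4, 3.5]
grip_width: 0.358
grip_force: 50.8
```

Force has turned upward, so the lid is on the mat. Releasing slowly, then rising.

Call:
step_arm --plan '[{"offset": [0,0,0],"rot": [0,0,0],"gripper": 4},{"offset": [0,0,0],"rot": [0,0,0],"gripper": 6},{"offset": [0,0,0],"rot": [0,0,0],"gripper": 8},{"offset": [0,0,0],"rot": [0,0,0],"gripper": 8},{"offset": [0,0,0],"rot": [0,0,0],"gripper": 8},{"offset": [0,0,0],"rot": [0,0,0],"gripper": 8},{"offset": [0,0,-2],"rot": [0,0,0],"gripper": 8},{"offset": [0,0,-5],"rot": [0,0,0],"gripper": 8},{"offset": [0,0,-9],"rot": [0,0,0],"gripper": 8},{"offset": [0,0,-13],"rot": [0,0,0],"gripper": 8},{"offset": [0,0,-17],"rot": [0,0,0],"gripper": 8},{"offset": [0,0,-19],"rot": [0,0,0],"gripper": 8}]'

```text
time_s: 7.7
eef_pos: [539.3, 240.5, 325.3]
ee_rot: [-0.0, 0.979, 0.204, 0.003]
force: [-0.5, -0.0, 0.7]
grip_width: 0.932
grip_force: 0.0
```

Run:
```python
from h import *
s=sense();print(s["time_s"],s["eef_pos"],s["force"],s["grip_width"])
A=axes(s);print((A.T@(np.array([560,-254,s["eef_pos"][2]])-s["eef_pos"])).round(1))
c=capture("wrist");W=world_cloud(c,s);rgb=c["color"]
k=(W[...,2]>60)&(W[...,2]<100)&(c["depth"]>0)&(rgb.max(2)<70)&(np.hypot(W[...,0]-538,W[...,1]-242)<40)
t=k&(W[...,2]>84);print("knob",W[t].min(0),W[t].max(0))
hsv=cv2.cvtColor(rgb,cv2.COLOR_RGB2HSV)
w=(np.abs(W[...,2]-4)<8)&(hsv[...,0]>18)&(hsv[...,0]<45)&(hsv[...,1]>20)&(hsv[...,2]>140);print("mat",W[w][:,:2].min(0),W[w][:,:2].max(0))
```

```text
7.7 [539.27864808 240.51949499 325.28543446] [-0.49679251 -0.0105493   0.69553332] 0.9316015904309184
[-179.   461.5   -0.5]
knob [522.42934605 223.39331011  84.03547332] [552.72094477 254.18548117  89.8384516 ]
mat [ 287.01072102 -334.6306002 ] [656.35722566 511.37351751]
```

Lid stands at about (537.5,239) with its knob top at 88 mm, so it is upright on the mat centre. Going back above the pot.

Call:
step_arm --plan '[{"offset": [-1.4,4,0],"rot": [0,0,0],"gripper": 6},{"offset": [-3.0,8.7,0],"rot": [0,0,0],"gripper": 6},{"offset": [-4.6,13.3,0],"rot": [0,0,0],"gripper": 6},{"offset": [-6.2,18,0],"rot": [0,0,0],"gripper": 6},{"offset": [-7.8,22.5,0],"rot": [0,0,0],"gripper": 6},{"offset": [-9.4,27,0],"rot": [0,0,0],"gripper": 6},{"offset": [-11,31.7,0],"rot": [0,0,0],"gripper": 6},{"offset": [-12.6,36.3,0],"rot": [0,0,0],"gripper": 6},{"offset": [-14.2,41,0],"rot": [0,0,0],"gripper": 6},{"offset": [-16.2,46.8,0],"rot": [0,0,0],"gripper": 6},{"offset": [-16.2,46.8,0],"rot": [0,0,0],"gripper": 6},{"offset": [-16.2,46.8,0],"rot": [0,0,0],"gripper": 6}]'

```text
time_s: 8.95
eef_pos: [577.6, -254.9, 320.3]
ee_rot: [-0.001, 0.979, 0.203, -0.0]
force: [0.3, 0.9, 0.1]
grip_width: 0.705
grip_force: 0.0
```

Run:
```python
from h import *
s=sense();print(s["time_s"],s["eef_pos"],s["force"],s["grip_width"],s["joints"].round(2))
A=axes(s)
c=capture("wrist");W=world_cloud(c,s);rgb=c["color"];cv2.imwrite("pics/w4.png",rgb[...,::-1]);hsv=cv2.cvtColor(rgb,cv2.COLOR_RGB2HSV)
g=(abs(hsv[...,0].astype(int)-62)<18)&(hsv[...,1]>100)&(W[...,2]>144)&(W[...,2]<156)&(np.hypot(W[...,0]-580,W[...,1]+254)<60)&(c["depth"]>0)
P=W[g];print(g.sum(),P.min(0),P.max(0),P.mean(0))
r=cv2.minAreaRect(P[:,:2].astype(np.float32));print(r,cv2.boxPoints(r).round(0).tolist())
q=np.argwhere(g)[:,::-1].astype(np.float32);r2=cv2.minAreaRect(q);B=rays(c,cv2.boxPoints(r2),149,s);print(r2,B.round(1).tolist(),B.mean(0))
ctr=B.mean(0);e=max([B[1]-B[0],B[2]-B[1]],key=np.linalg.norm);e/=np.linalg.norm(e)
et=A.T@np.array([*e,0]);print("long axis in tool deg",np.degrees(np.arctan2(et[1],et[0])),"world",np.degrees(np.arctan2(e[1],e[0])))
print("offset",(A.T@(np.array([*ctr,149])-s["eef_pos"])).round(1))
```

```text
8.95 [ 577.5583569  -254.86924098  320.25875864] [0.31217436 0.90709708 0.1110051 ] 0.7046476599994314 [-0.6   0.55  1.11  0.    1.49  0.56]
836 [ 550.14767304 -269.61466988  146.31340193] [ 605.98168476 -243.42139563  150.81693402] [ 577.82445837 -256.45694683  148.71202707]
((578.81103515625, -256.3423156738281), (56.99770736694336, 14.32607364654541), 15.512557983398438) [[549.0, -257.0], [553.0, -271.0], [608.0, -256.0], [604.0, -242.0]]
((318.9900207519531, 200.0699920654297), (16.404878616333008, 62.08397674560547), 8.130102157592773) [[549.8, -256.7], [604.8, -241.8], [608.4, -255.2], [553.5, -271.1]] [ 579.11471351 -256.21469258]
long axis in tool deg 8.233408190997016 world 15.214723274264834
offset [  1.    2.1 171.3]
```

View pics/w4.png

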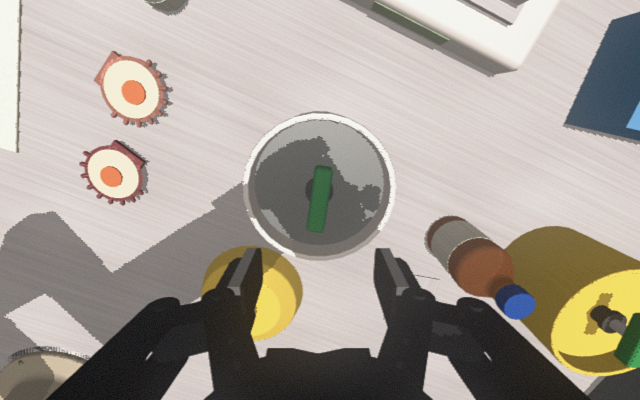

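The wrist view shows the grip bar at (319,200), turned 8° from the tool x axis, with nothing else near the fingers. Rotating, descending and gripping.

Call:
step_arm --plan '[{"offset": [0.1,0.12,2],"rot": [0,0,4],"gripper": 6},{"offset": [0.1,0.12,5],"rot": [0,0,8.2],"gripper": 6},{"offset": [0.1,0.12,8],"rot": [0,0,8.2],"gripper": 6},{"offset": [0.1,0.12,10.5],"rot": [0,0,8.2],"gripper": 6},{"offset": [0.1,0.12,12],"rot": [0,0,8.2],"gripper": 6},{"offset": [0.1,0.12,12.4],"rot": [0,0,8.2],"gripper": 6},{"offset": [0.1,0.12,12.4],"rot": [0,0,8.2],"gripper": 1},{"offset": [0.1,0.12,12.4],"rot": [0,0,8.2],"gripper": 0.5},{"offset": [0.1,0.12,12.4],"rot": [0,0,8.2],"gripper": 0.5},{"offset": [0.1,0.12,12.4],"rot": [0,0,8.2],"gripper": 0.5},{"offset": [0.1,0.12,12.4],"rot": [0,0,8.2],"gripper": 0.5},{"offset": [0.1,0.12,12.4],"rot": [0,0,8.2],"gripper": 0.5}]' --squeeze 80

```text
time_s: 10.2
eef_pos: [579.8, -254.7, 198.9]
ee_rot: [0.001, 0.991, 0.134, 0.001]
force: [2.7, -4.1, 5.3]
grip_width: 0.169
grip_force: 80.6
```

Call:
step_arm --plan '[{"offset": [0,0,-0.8],"rot": [0,0,0],"gripper": 0.5},{"offset": [0,0,-2],"rot": [0,0,0],"gripper": 0.5},{"offset": [0,0,-3.2],"rot": [0,0,0],"gripper": 0.5},{"offset": [0,0,-4.4],"rot": [0,0,0],"gripper": 0.5},{"offset": [0,0,-5.6],"rot": [0,0,0],"gripper": 0.5},{"offset": [0,0,-6.6],"rot": [0,0,0],"gripper": 0.5},{"offset": [0,0,-7.3],"rot": [0,0,0],"gripper": 0.5},{"offset": [0,0,-7.6],"rot": [0,0,0],"gripper": 0.5},{"offset": [0,0,-7.6],"rot": [0,0,0],"gripper": 0.5},{"offset": [0,0,-7.6],"rot": [0,0,0],"gripper": 0.5}]'

```text
time_s: 11.2
eef_pos: [579.8, -254.8, 271.8]
ee_rot: [0.001, 0.991, 0.134, 0.001]
force: [10.8, -9.9, -11.8]
grip_width: 0.172
grip_force: 78.3
```

Run:
```python
from h import *
s=sense();print(s["time_s"],s["eef_pos"],s["force"],s["grip_width"])
for n in("side","wrist"):
    c=capture(n);W=world_cloud(c,s);rgb=c["color"];hsv=cv2.cvtColor(rgb,cv2.COLOR_RGB2HSV)
    m=(np.hypot(W[...,0]-580,W[...,1]+255)<45)&(c["depth"]>0)
    g=m&(abs(hsv[...,0].astype(int)-62)<18)&(hsv[...,1]>100);o=m&(abs(hsv[...,0].astype(int)-10)<9)&(hsv[...,1]>120)&(W[...,2]<180)
    for a,q in(("green",g),("orange",o)):
        if q.sum():print(n,a,q.sum(),W[q].min(0).round(),np.median(W[q],0).round(1),W[q].max(0).round())
    if n=="side":cv2.imwrite("pics/s5.png",cv2.resize(rgb[90:210,270:400,::-1],None,fx=4.5,fy=4.5,interpolation=2))
```

```text
11.2 [ 579.82739272 -254.7920276   271.82974117] [ 10.76884836  -9.93659416 -11.81940902] 0.17247428736592102
side green 65 [ 542. -264.  207.] [ 563.2 -245.4  221.1] [ 601. -215.  366.]
side orange 9 [ 571. -256.  113.] [ 575.3 -248.2  114.9] [ 585. -243.  119.]
wrist green 3390 [ 549. -270.  208.] [ 584.3 -255.   221.4] [ 609. -238.  294.]
wrist orange 78 [ 575. -265.  114.] [ 582.8 -254.9  118.3] [ 586. -249.  120.]
```

View pics/s5.png

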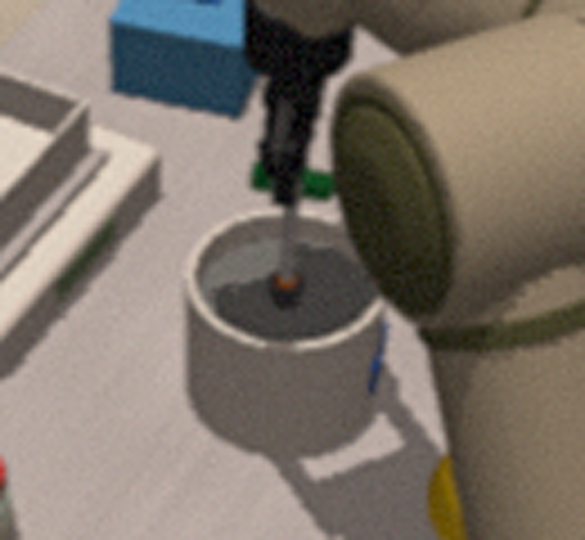

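The grip bar is raised at crop (290,182), and a sliver of the orange band shows at the sleeve mouth at (286,281). I check the bar height and orange extent numerically while holding for a few more rows.

Call:
step_arm --plan '[{"offset": [0,0,-0.1],"rot": [0,0,0],"gripper": 0.5},{"offset": [0,0,-0.1],"rot": [0,0,0],"gripper": 0.5},{"offset": [0,0,-0.1],"rot": [0,0,0],"gripper": 0.5},{"offset": [0,0,-0.1],"rot": [0,0,0],"gripper": 0.5},{"offset": [0,0,-0.1],"rot": [0,0,0],"gripper": 0.5},{"offset": [0,0,-0.1],"rot": [0,0,0],"gripper": 0.5},{"offset": [0,0,-0.1],"rot": [0,0,0],"gripper": 0.5},{"offset": [0,0,-0.1],"rot": [0,0,0],"gripper": 0.5}]'

```text
time_s: 12.1
eef_pos: [579.8, -254.8, 272.7]
ee_rot: [0.001, 0.991, 0.134, 0.001]
force: [10.4, -9.2, -12.0]
grip_width: 0.17
grip_force: 78.3
```

Run:
```python
from h import *
s=sense();print(s["time_s"],s["eef_pos"],s["force"],s["grip_force"],abs(s["dq"]).max())
c=capture("wrist");W=world_cloud(c,s);rgb=c["color"];hsv=cv2.cvtColor(rgb,cv2.COLOR_RGB2HSV)
m=(np.hypot(W[...,0]-580,W[...,1]+255)<35)&(c["depth"]>0)
g=m&(abs(hsv[...,0].astype(int)-62)<18)&(hsv[...,1]>100)&(W[...,2]<235);print("green z pct",np.percentile(W[g][:,2],[2,25,50,75,90,98]).round(1), np.histogram(W[g][:,2],np.arange(200,236,2)))
o=m&(abs(hsv[...,0].astype(int)-10)<9)&(hsv[...,1]>120)&(W[...,2]<180);print("orange z",np.percentile(W[o][:,2],[2,50,98]))
L=capture("scene");V=world_cloud(L);h2=cv2.cvtColor(L["color"],cv2.COLOR_RGB2HSV);b=(abs(h2[...,0].astype(int)-113)<12)&(h2[...,1]>100)&(np.hypot(V[...,0]-538,V[...,1]-241)<110);q=V[b];print("lid",b.sum(),((q.min(0)+q.max(0))/2).round())
```

```text
12.1 [ 579.84863438 -254.79259585  272.72194208] [ 10.36079334  -9.20685931 -11.98682543] 78.25634479522705 0.0011623856401828479
green z pct [214.3 221.8 222.3 222.7 223.1 223.6] (array([   0,    0,    0,    0,   11,   30,   22,   29,   30,   69,  936,
       2236,   13,    0,    1,    2,    0]), array([200, 202, 204, 206, 208, 210, 212, 214, 216, 218, 220, 222, 224,
       226, 228, 230, 232, 234]))
orange z [114.37456007 119.10798205 120.5665825 ]
lid 728 [543. 241.  44.]
```

The bar top has risen from 148.7 to 222.3 mm, so the rod is out about 73.6 mm. The orange band is at the mouth, the arm is steady, and the lid is at rest on the mat. Handing in.

```bash
python3 -c "
from rig import *
print(finish_job())"
```

```text
the job is handed in; nothing more can be done
None
```

I handed the job in at about 12 s: the blue lid is upright on the middle of the mat, and the rod is held by its grip at about 74 mm with the orange band at the sleeve mouth. The hand-in returned no verdict.

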